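# Report the missing pot at the dispensing check

## Task

Report the gap in the divided dose tray: with the fingertips, point down at the tray's one empty pocket, from no more than a few centimetres above the tops of the pots beside it, and stay there for two seconds, then point down in the same way for two seconds at the spare pot on the flat stock mat (the container of the same size and shape as the pots in the tray). Then press the push button on the check logger fully down with the fingertips, let it come up again and move clear. Touch nothing but the logger: no pot or other container may be touched, moved or picked up.

Things in the scene. Friction and masses are not known exactly. Their poses are not given: they have to be found in the camera images.
- tray: Grey plastic dose tray, fixed, 130 x 192 x 20 mm (its x, y, z), open on top, 4 mm walls and floor, divided by low walls into 2 x 3 square pockets of about 60 mm. Pocket centres at x = +-31 mm and y = -62, 0, +62 mm in its frame. Five pockets hold a pot, one is empty. Origin: centre of the underside, on the bench.
- empty_pocket (a point): Point on the floor of the tray's empty pocket, in its middle, 5 mm above the bench. Nothing stands there; the neighbouring pots rise 47 mm above this point.
- pot1: Closed white plastic pot with a flat lid, standing in a tray pocket: 41 mm diameter, 48 mm high, loose. Origin: centre of the underside.
- pot2: Closed white plastic pot with a flat lid, standing in a tray pocket: 41 mm diameter, 48 mm high, loose. Origin: centre of the underside.
- pot3: Closed white plastic pot with a flat lid, standing in a tray pocket: 41 mm diameter, 48 mm high, loose. Origin: centre of the underside.
- pot4: Closed white plastic pot with a flat lid, standing in a tray pocket: 41 mm diameter, 48 mm high, loose. Origin: centre of the underside.
- pot5: Closed white plastic pot with a flat lid, standing in a tray pocket: 41 mm diameter, 48 mm high, loose. Origin: centre of the underside.
- stock: Flat grey plastic stock mat, fixed, 165 x 185 x 6 mm (x, y, z), on which four closed white containers stand two by two, about 75 to 105 mm apart, in any order. Origin: centre of the underside, on the bench.
- spare: The spare pot, standing on the grey mat: white plastic with a flat lid, 41 mm diameter, 48 mm high, the same as the pots in the tray; loose. Origin: centre of the underside.
- spare_top (a point): Centre of the top face of the spare pot's lid (54 mm above the bench).
- tall_bottle: White bottle on the mat with a narrower cap, 40 mm diameter, 76 mm high, loose. Not the one wanted. Origin: centre of the underside.
- wide_jar: Low wide white jar on the mat, 64 mm diameter, 35 mm high, loose. Not the one wanted. Origin: centre of the underside.
- slim_vial: Slim white vial on the mat, 27 mm diameter, 52 mm high, loose. Not the one wanted. Origin: centre of the underside.
- logger: Check logger: a fixed grey desk unit, 120 x 160 x 40 mm (x, y, z), with a small flat display towards its +y end and one round white push button towards its -y end (at x = 0, y = -35 mm in its frame). Origin: centre of the underside, on the bench.
- confirm_top (a point): Centre of the top of the logger's push button (32 mm diameter, standing up from a low black housing on the logger's top). Moves down with it.
- confirm (a joint): Travel of the push button: 0 up, 0.006 m fully down, pressed straight down; a spring takes 5 N to push it fully down and brings it up again.
Not all that is in view belongs to the job. Leave any blue or brown look-alike of the spare alone.

How it is judged:
By the outcome, as a careful person would: the job done as asked, in the order asked, and still so for the second after the job is handed in, with the robot touching nothing.
It also fails if it takes over 51 s, if anything falls off the work surface, if the arm or the gripper's body presses on something with over 40 N, if the wrist force passes 120 N, or if a joint passes its speed limit or range.

## Robot

A 6-joint arm with a two-finger parallel gripper is mounted at the origin on the work surface. World frame = base frame: x ahead of the robot, y to its left, z up, the work surface at z = 0. Lengths are in m, angles in rad, forces in N, time in s.
With the tool pointing down it reaches from about 0.4 to 0.925 m from the base axis. Payload 3.4 kg.
Tool frame: the origin (TCP) lies at the very end of the fingers, on their centre line; the grasp point (between the pads) lies 19 mm behind it; z points along the fingers, y is the direction in which the jaws open and shut (so a half turn about z gives the same grasp; the last joint's range is limited). The gripper opens to 85 mm and grips with 20 to 120 N. Pads are 22 mm wide; open, the fingers measure 114 mm over their backs; the gripper's body (76 mm by 85 mm) begins 54 mm behind the grasp point. The pads swing forward as they close: fully open they stand 13 mm farther back than shut.
Start: joints at [-1.383, 0.307, 1.506, -0, 1.328, -0.073], TCP at [0.149, -0.555, 0.231] pointing down, gripper open.
Joint ranges: [-3.12, 3.12], [-1.05, 2.28], [0.14, 2.33], [-1.42, 4.57], [0.1, 2.73], [-2.68, 2.68]. Speed limits (rad/s): [2.57, 2.57, 3.14, 3.14, 3.14, 3.14].

## Interface

Orientations are given as a 3x3 rotation matrix whose columns are the frame's x, y, z axes.
In Python, from workcell import arm gives the robot as it stands.
- The arm moves only by the tool arm_command, never from a script. Its argument "plan" is a list of rows, each an object of numbers: "tx", "ty", "tz": the shift along the tool's x, y, z in cm; "turn": the turn about the tool's z in rad; "claw": the finger opening in cm, from 0 to 8.54. A call has 1 to 12 rows; each row is the pose to reach, as a shift and turn from the pose commanded when the call began, along the tool's axes at that moment; what a row does not reach only later rows make up. A row lasts 1/8 s, in which the tool goes at most 62.5 mm and 10.7 degrees, less where a joint would pass 70% of its speed; a pose out of reach is approached as far as the arm can. A call with a gripper value outside its range is refused whole. The fingers move at their own pace and stop on an object; the grip force is fixed at half the most. Time passes only in rows, so rows that repeat a pose let the fingers close. It gives the time, the measured TCP pose, the force and the opening at its end, in the units of the state.
- arm.state(): the state, without advancing time (a new reading comes with each control period).
- arm.capture(name): name is "side" or "top"; returns a dict with "color" (420x560x3 uint8, blue, green, red), "depth" (420x560 float32, m along the optical axis (not along the pixel's ray), 0 where there is no reading), "intrinsics" (3x3 intrinsics, pixels), "extrinsics" (4x4, takes a point from world to camera coordinates). Camera axes: x right, y down, z forward; pixel columns grow to the right and rows downward; lengths in m; the calibration is good to about 2 mm. A picture is of the moment at which its call begins.
- arm.sign_off(): hands the job in, once; it reports no verdict.
The state is a dict: "time": time; "qpos": joint angles; "qvel": joint speeds; "tau": joint torques, N m; "position": TCP position; "orientation": TCP orientation; "contact_force": force on the tool from outside, world axes, zero at the start; "wrist_torque": the same for the moment, N m; "width": finger opening in m.
Only numpy, scipy, OpenCV 4.12 (cv2) and the standard library are available. Lean on these libraries where they do the work, as an engineer would, in place of code of your own. Each camera call takes 0.05 s, during which the arm holds its last target. There are 200 camera calls.

## Working session

There is one attempt and no reset: what is moved stays moved. The work goes in short steps, Python scripts to look and compute and a tool call to move; the robot and the scene stay as the last step left them, time stands still between calls to the robot, and variables do not carry over. Pictures are saved under pics/ and viewed, about 8 in all and at most 12, crops included, and the job is handed in when it is done.

Besides the shell and the picture viewer there is one more tool, called after "Call:" by a JSON object that holds its "op" and its "data". arm_command: Moves the arm, as the interface text tells. Its arguments: {"type":"object","properties":{"plan":{"type":"array"}},"required":["plan"]}

```bash
mkdir -p pics
cat > h.py <<'E'
import numpy as np, cv2, pickle
from workcell import arm
def snap(n,tag):
    c=arm.capture(n); cv2.imwrite(f'pics/{tag}.png',c['color']); pickle.dump(c,open(f'{tag}.pkl','wb')); return c
def world(c,u,v,z=None):
    K=c['intrinsics'];E=np.linalg.inv(c['extrinsics']); r=np.linalg.solve(K,[u,v,1.])
    if z is None:
        d=c['depth'][int(v),int(u)]
    else: d=(z-E[2,3])/(E[:3,:3]@r)[2]
    return (E@np.r_[r*d,1])[:3]
E
python3 - <<'E'
from h import *
snap('top','t0');snap('side','s0')
s=arm.state();print(s['time'],s['position'],s['orientation'],s['width'])
E
```

```text
0.1 [ 0.14865367 -0.55480271  0.23048414] [[ 9.65936683e-01  2.58778282e-01 -3.52912143e-04]
 [ 2.58778489e-01 -9.65934961e-01  1.82917829e-03]
 [ 1.32461439e-04 -1.85819648e-03 -9.99998265e-01]] 0.08525809383221555
```

View pics/t0.png

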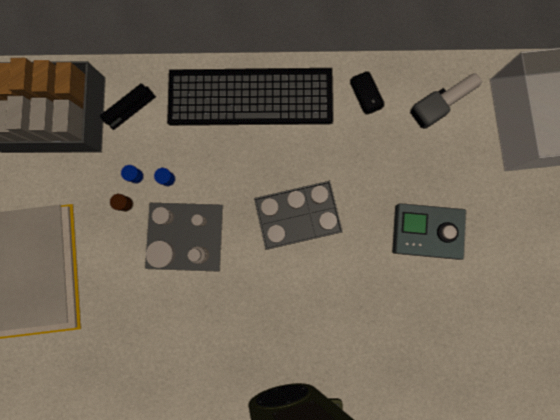

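View pics/s0.png

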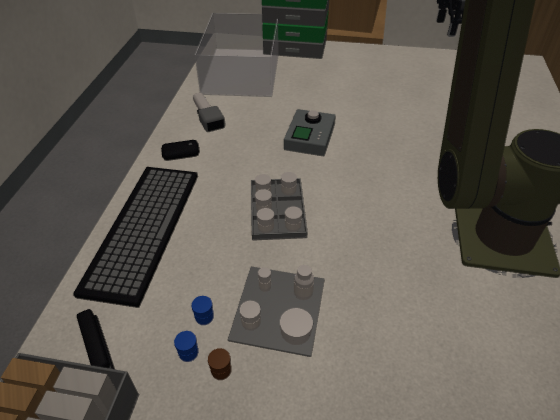

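In the top view the tray has five pots and an empty pocket near (303,226). On the mat, the candidates are (161,215), the low wide jar (159,253), the slim vial (197,220) and the capped bottle (197,255). The one at (161,215) fits the spare. The logger button is at (449,232). I'll confirm with an enlarged crop and depth.

```bash
cat > m.py <<'E'
from h import *
t=pickle.load(open('t0.pkl','rb'));s=pickle.load(open('s0.pkl','rb'))
im=t['color'];a=cv2.resize(im[195:280,140:230],None,fx=4,fy=4,interpolation=2)
b=cv2.resize(im[175:260,250:350],None,fx=4,fy=4,interpolation=2)
cv2.imwrite('pics/crop1.png',cv2.convertScaleAbs(np.hstack([a,b]),alpha=1.6))
for n,u,v in [('spare',161,215),('jar',159,253),('vial',197,220),('bottle',196,255),('p',270,206),('p',296,199),('p',319,194),('p',276,233),('p',328,220),('empty',303,226),('btn',449,232),('logger',430,245)]:
    print(n,world(t,u,v).round(4))
for n,u,v in [('spare',250,310),('jar',296,322),('btn',314,115)]: print('side',n,world(s,u,v).round(4))
# cloud segmentation by height (top and side)
for nm,c in (('t',t),('s',s)):
    v,u=np.mgrid[:420,:560];d=c['depth'];E=np.linalg.inv(c['extrinsics'])
    P=np.linalg.inv(c['intrinsics'])@np.stack([u.ravel()*d.ravel(),v.ravel()*d.ravel(),d.ravel()])
    P=(E[:3,:3]@P+E[:3,3:]).T.reshape(420,560,3)
    m=((P[...,2]>.044)&(P[...,2]<.075)&(d>0)&(P[...,0]>.4)&(P[...,0]<.75)&(abs(P[...,1])<.6)).astype('uint8')
    k,l,st,_=cv2.connectedComponentsWithStats(m,connectivity=4)
    for i in range(1,k):
        if st[i,4]>15:
            Q=P[l==i];q=Q[Q[:,2]>np.percentile(Q[:,2],90)-.004]
            print(nm,st[i,4],((q.min(0)+q.max(0))/2).round(4),np.ptp(q,axis=0).round(3))
E
python3 m.py
```

```text
spare [0.5326 0.3237 0.053 ]
jar [0.4431 0.3297 0.0407]
vial [0.5201 0.2362 0.059 ]
bottle [0.4388 0.2308 0.0829]
p [0.5534 0.0653 0.0527]
p [0.5698 0.0039 0.0533]
p [ 0.5816 -0.0503  0.0529]
p [0.4898 0.0511 0.0513]
p [ 0.5202 -0.071   0.0502]
empty [ 0.5092 -0.0135  0.0035]
btn [ 0.4911 -0.3464  0.0626]
logger [ 0.4618 -0.3092  0.0415]
side spare [0.5305 0.3303 0.057 ]
side jar [0.441  0.3314 0.0407]
side btn [ 0.4865 -0.3347  0.0634]
t 417 [ 0.6964 -0.5396  0.0712] [0.103 0.076 0.007]
t 168 [0.7331 0.556  0.0723] [0.033 0.071 0.005]
t 272 [0.7238 0.5488 0.0708] [0.05  0.102 0.008]
t 223 [0.6363 0.4067 0.0494] [0.037 0.041 0.006]
t 219 [0.6285 0.326  0.0494] [0.037 0.04  0.007]
t 229 [ 0.5817 -0.0516  0.0538] [0.039 0.04  0.007]
t 236 [0.57   0.0039 0.0533] [0.038 0.038 0.007]
t 223 [0.5658 0.4303 0.0501] [0.037 0.04  0.008]
t 234 [0.5524 0.0665 0.0534] [0.04  0.04  0.007]
t 246 [0.5326 0.3248 0.0554] [0.038 0.041 0.006]
t 234 [ 0.5201 -0.0709  0.053 ] [0.038 0.038 0.006]
t 111 [0.5214 0.2362 0.0593] [0.026 0.024 0.007]
t 352 [ 0.4923 -0.3475  0.0632] [0.03  0.031 0.008]
t 233 [0.4
[... 182 characters left out ...]
31 0.006]
s 172 [ 0.5182 -0.0699  0.0531] [0.038 0.041 0.006]
s 175 [ 0.581  -0.0488  0.0532] [0.039 0.042 0.006]
s 192 [0.5686 0.0063 0.0537] [0.04  0.04  0.006]
s 207 [0.4888 0.0535 0.0537] [0.038 0.038 0.006]
s 210 [0.5523 0.068  0.0537] [0.039 0.041 0.006]
s 153 [0.5211 0.2386 0.0592] [0.025 0.029 0.006]
s 234 [0.4388 0.2467 0.0704] [0.028 0.017 0.009]
s 308 [0.6287 0.328  0.0498] [0.04  0.042 0.007]
s 352 [0.5319 0.3274 0.0559] [0.04  0.041 0.007]
s 368 [0.636  0.4093 0.0499] [0.04  0.041 0.007]
s 398 [0.566  0.4327 0.0495] [0.04  0.04  0.006]
s 81 [0.7243 0.5057 0.0713] [0.026 0.002 0.007]
s 312 [0.6997 0.5366 0.0717] [0.003 0.071 0.006]
s 125 [0.724  0.5421 0.072 ] [0.016 0.033 0.006]
```

View pics/crop1.png

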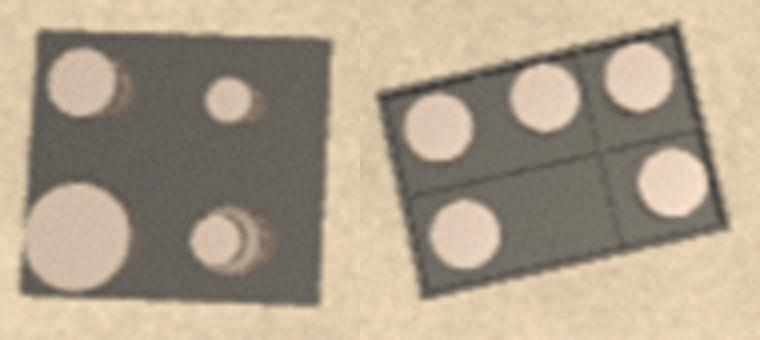

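The crop confirms it: the spare is at (161,215), a flat lid 41 mm across at about 54 mm, matching the tray pots. The others are wide, slim or capped, and the look-alikes off the mat are blue or brown. Next I'll locate the pocket from the tray corners and check the button against the logger.

```bash
cat >> h.py <<'E'
def go(*g):
    s=arm.state();R=s['orientation']
    print(round(s['time'],2),s['position'].round(4),'F',s['contact_force'].round(1),'w',round(s['width'],4),'q',np.round(s['qpos'],2))
    for p in g: print(p,'-> cm',((R.T@(np.array(p)-s['position']))*100).round(2))
E
python3 - <<'E'
from h import *
t=pickle.load(open('t0.pkl','rb'))
C=np.array([world(t,250+(x-360)/4,175+y/4,.02)[:2] for x,y in [(380,92),(679,24),(727,228),(423,298)]])
c=C.mean(0);ey=(C[0]+C[3]-C[1]-C[2]);ey/=np.linalg.norm(ey);ex=np.array([ey[1],-ey[0]])
print(c,ey,ex,np.linalg.norm(C-np.roll(C,1,0),axis=1))
e=c-.031*ex;print('empty',e)
go((.50,-.35,.23),(e[0],e[1],.2),(.504,-.008,.075))
E
```

```text
[ 0.53509664 -0.00111598] [-0.22182148  0.97508729] [0.97508729 0.22182148] [0.12842169 0.1878382  0.12790605 0.1883569 ]
empty [ 0.50486894 -0.00799244]
0.1 [ 0.1487 -0.5548  0.2305] F [ 0.3 -0.6  0.1] w 0.0853 q [-1.38  0.31  1.51 -0.    1.33 -0.07]
(0.5, -0.35, 0.23) -> cm [ 39.24 -10.69   0.07]
(np.float64(0.5048689363134435), np.float64(-0.007992443561624478), 0.2) -> cm [ 48.56 -43.59   3.14]
(0.504, -0.008, 0.075) -> cm [ 48.47 -43.59  15.64]
```

Call:
{"op": "arm_command", "data": {"plan": [{"tx":39,"ty":-11,"tz":0,"claw":0},{"tx":39,"ty":-11,"tz":0,"claw":0},{"tx":39,"ty":-11,"tz":0,"claw":0},{"tx":39,"ty":-11,"tz":0,"claw":0},{"tx":39,"ty":-11,"tz":0,"claw":0},{"tx":39,"ty":-11,"tz":0,"claw":0},{"tx":48.5,"ty":-43.6,"tz":3,"claw":0},{"tx":48.5,"ty":-43.6,"tz":3,"claw":0},{"tx":48.5,"ty":-43.6,"tz":3,"claw":0},{"tx":48.5,"ty":-43.6,"tz":3,"claw":0},{"tx":48.5,"ty":-43.6,"tz":3,"claw":0},{"tx":48.5,"ty":-43.6,"tz":3,"claw":0}]}}

```text
invalid input at $.plan[0]: expected keys tx, ty, tz, turn, claw
```

```bash
python3 -c "
from h import *
go((.504,-.008,.15),(.504,-.008,.073))"
```

```text
0.1 [ 0.1487 -0.5548  0.2305] F [ 0.3 -0.6  0.1] w 0.0853 q [-1.38  0.31  1.51 -0.    1.33 -0.07]
(0.504, -0.008, 0.15) -> cm [ 48.47 -43.61   8.14]
(0.504, -0.008, 0.073) -> cm [ 48.47 -43.59  15.84]
```

Call:
{"op": "arm_command", "data": {"plan": [{"tx":39,"ty":-11,"tz":0,"turn":0,"claw":0},{"tx":39,"ty":-11,"tz":0,"turn":0,"claw":0},{"tx":39,"ty":-11,"tz":0,"turn":0,"claw":0},{"tx":39,"ty":-11,"tz":0,"turn":0,"claw":0},{"tx":39,"ty":-11,"tz":0,"turn":0,"claw":0},{"tx":39,"ty":-11,"tz":0,"turn":0,"claw":0},{"tx":48.5,"ty":-43.6,"tz":3,"turn":0,"claw":0},{"tx":48.5,"ty":-43.6,"tz":3,"turn":0,"claw":0},{"tx":48.5,"ty":-43.6,"tz":3,"turn":0,"claw":0},{"tx":48.5,"ty":-43.6,"tz":3,"turn":0,"claw":0},{"tx":48.5,"ty":-43.6,"tz":3,"turn":0,"claw":0},{"tx":48.5,"ty":-43.6,"tz":3,"turn":0,"claw":0}]}}

```text
time: 1.6
position: [0.5038, -0.0062, 0.2008]
orientation: [[0.966, 0.26, -0.001], [0.26, -0.966, 0.001], [-0.001, -0.001, -1.0]]
contact_force: [1.7, -0.4, 0.3]
width: -0.0001
```

```bash
python3 -c "
from h import *
go((.504,-.008,.15),(.504,-.008,.073))"
```

```text
1.6 [ 0.5038 -0.0062  0.2008] F [ 1.7 -0.4  0.3] w -0.0001 q [-0.1   0.24  1.69  0.    1.21  1.21]
(0.504, -0.008, 0.15) -> cm [-0.02  0.19  5.08]
(0.504, -0.008, 0.073) -> cm [-0.02  0.19 12.78]
```

Call:
{"op": "arm_command", "data": {"plan": [{"tx":0,"ty":0,"tz":5,"turn":0,"claw":0},{"tx":0,"ty":0,"tz":9,"turn":0,"claw":0},{"tx":0,"ty":0,"tz":11.5,"turn":0,"claw":0},{"tx":0,"ty":0,"tz":12.7,"turn":0,"claw":0},{"tx":0,"ty":0,"tz":12.7,"turn":0,"claw":0},{"tx":0,"ty":0,"tz":12.7,"turn":0,"claw":0}]}}

```text
time: 2.35
position: [0.5054, -0.0089, 0.0752]
orientation: [[0.966, 0.259, 0.002], [0.259, -0.966, -0.0], [0.002, 0.001, -1.0]]
contact_force: [-0.7, -0.0, 0.8]
width: 0.0001
```

```bash
python3 -c "
from h import *
snap('side','s1');im=cv2.imread('pics/s1.png')[100:300,180:400];cv2.imwrite('pics/s1c.png',cv2.resize(im,None,fx=3,fy=3,interpolation=2))
go((.504,-.008,.073),(.504,-.008,.2))"
```

```text
2.4 [ 0.5055 -0.0089  0.0754] F [-0.2  0.5  0.4] w -0.0001 q [-0.1   0.39  1.85  0.    0.9   1.21]
(0.504, -0.008, 0.073) -> cm [-0.12 -0.13  0.24]
(0.504, -0.008, 0.2) -> cm [ -0.09  -0.12 -12.46]
```

View pics/s1c.png

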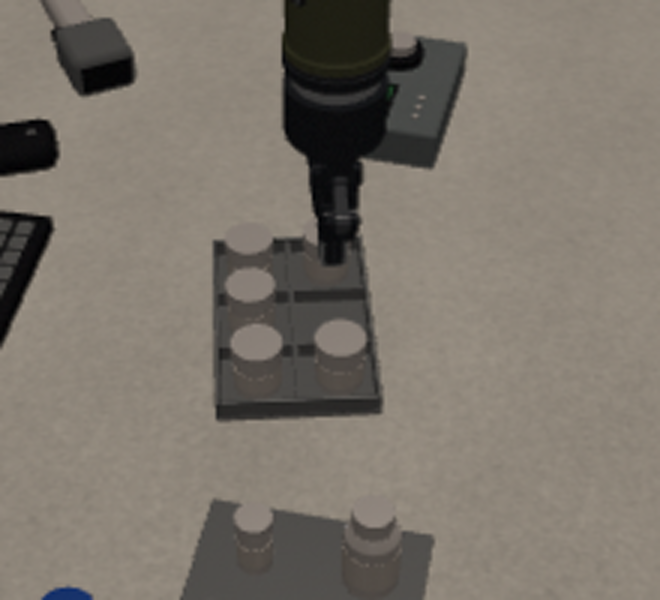

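The crop shows closed fingertips at (333,262), above the empty pocket of the tray and clear of the pots. I'll trim slightly and dwell.

Call:
{"op": "arm_command", "data": {"plan": [{"tx":-0.1,"ty":-0.1,"tz":0.4,"turn":0,"claw":0},{"tx":-0.1,"ty":-0.1,"tz":0.4,"turn":0,"claw":0},{"tx":-0.1,"ty":-0.1,"tz":0.4,"turn":0,"claw":0},{"tx":-0.1,"ty":-0.1,"tz":0.4,"turn":0,"claw":0},{"tx":-0.1,"ty":-0.1,"tz":0.4,"turn":0,"claw":0},{"tx":-0.1,"ty":-0.1,"tz":0.4,"turn":0,"claw":0},{"tx":-0.1,"ty":-0.1,"tz":0.4,"turn":0,"claw":0},{"tx":-0.1,"ty":-0.1,"tz":0.4,"turn":0,"claw":0},{"tx":-0.1,"ty":-0.1,"tz":0.4,"turn":0,"claw":0},{"tx":-0.1,"ty":-0.1,"tz":0.4,"turn":0,"claw":0},{"tx":-0.1,"ty":-0.1,"tz":0.4,"turn":0,"claw":0},{"tx":-0.1,"ty":-0.1,"tz":0.4,"turn":0,"claw":0}]}}

```text
time: 3.9
position: [0.5032, -0.008, 0.0703]
orientation: [[0.966, 0.259, -0.0], [0.259, -0.966, 0.0], [-0.0, -0.0, -1.0]]
contact_force: [-0.1, -0.1, 0.4]
width: 0.0003
```

Call:
{"op": "arm_command", "data": {"plan": [{"tx":0,"ty":0,"tz":0,"turn":0,"claw":0},{"tx":0,"ty":0,"tz":0,"turn":0,"claw":0},{"tx":0,"ty":0,"tz":0,"turn":0,"claw":0},{"tx":0,"ty":0,"tz":0,"turn":0,"claw":0},{"tx":0,"ty":0,"tz":0,"turn":0,"claw":0},{"tx":0,"ty":0,"tz":0,"turn":0,"claw":0},{"tx":0,"ty":0,"tz":0,"turn":0,"claw":0},{"tx":0,"ty":0,"tz":0,"turn":0,"claw":0},{"tx":0,"ty":0,"tz":0,"turn":0,"claw":0},{"tx":0,"ty":0,"tz":0,"turn":0,"claw":0},{"tx":0,"ty":0,"tz":0,"turn":0,"claw":0},{"tx":0,"ty":0,"tz":0,"turn":0,"claw":0}]}}

```text
time: 5.4
position: [0.5032, -0.008, 0.0703]
orientation: [[0.966, 0.259, -0.0], [0.259, -0.966, 0.0], [-0.0, -0.0, -1.0]]
contact_force: [-0.4, -0.0, -0.2]
width: 0.0
```

```bash
python3 -c "
from h import *
go((.504,-.008,.2),(.532,.326,.2),(.532,.326,.075))"
```

```text
5.4 [ 0.5032 -0.008   0.0703] F [-0.4 -0.  -0.2] w 0.0 q [-0.1   0.39  1.86  0.    0.89  1.21]
(0.504, -0.008, 0.2) -> cm [  0.08   0.02 -12.97]
(0.532, 0.326, 0.2) -> cm [ 11.43 -31.52 -12.97]
(0.532, 0.326, 0.075) -> cm [ 11.43 -31.52  -0.47]
```

Call:
{"op": "arm_command", "data": {"plan": [{"tx":0,"ty":0,"tz":-6,"turn":0,"claw":0},{"tx":0,"ty":0,"tz":-12,"turn":0,"claw":0},{"tx":0,"ty":0,"tz":-13,"turn":0,"claw":0},{"tx":11.4,"ty":-31.5,"tz":-13,"turn":0,"claw":0},{"tx":11.4,"ty":-31.5,"tz":-13,"turn":0,"claw":0},{"tx":11.4,"ty":-31.5,"tz":-13,"turn":0,"claw":0},{"tx":11.4,"ty":-31.5,"tz":-13,"turn":0,"claw":0},{"tx":11.4,"ty":-31.5,"tz":-13,"turn":0,"claw":0},{"tx":11.4,"ty":-31.5,"tz":-13,"turn":0,"claw":0},{"tx":11.4,"ty":-31.5,"tz":-13,"turn":0,"claw":0},{"tx":11.4,"ty":-31.5,"tz":-13,"turn":0,"claw":0}]}}

```text
time: 6.78
position: [0.5312, 0.324, 0.1995]
orientation: [[0.966, 0.258, -0.002], [0.258, -0.966, -0.002], [-0.002, 0.001, -1.0]]
contact_force: [-0.7, -0.6, -0.2]
width: -0.0
```

```bash
python3 -c "
from h import *
go((.532,.326,.2),(.532,.326,.075))"
```

```text
6.78 [0.5312 0.324  0.1995] F [-0.7 -0.6 -0.2] w -0.0 q [ 0.48  0.4   1.45 -0.    1.3   1.79]
(0.532, 0.326, 0.2) -> cm [ 0.13 -0.17 -0.05]
(0.532, 0.326, 0.075) -> cm [ 0.16 -0.19 12.45]
```

Call:
{"op": "arm_command", "data": {"plan": [{"tx":0,"ty":0,"tz":5,"turn":0,"claw":0},{"tx":0,"ty":0,"tz":9,"turn":0,"claw":0},{"tx":0,"ty":0,"tz":11.5,"turn":0,"claw":0},{"tx":0,"ty":0,"tz":12.5,"turn":0,"claw":0},{"tx":0,"ty":0,"tz":12.5,"turn":0,"claw":0},{"tx":0,"ty":0,"tz":12.5,"turn":0,"claw":0},{"tx":0,"ty":0,"tz":12.5,"turn":0,"claw":0},{"tx":0,"ty":0,"tz":12.5,"turn":0,"claw":0}]}}

```text
time: 7.78
position: [0.5322, 0.326, 0.0762]
orientation: [[0.966, 0.259, 0.001], [0.259, -0.966, 0.001], [0.002, -0.0, -1.0]]
contact_force: [0.6, 0.2, -0.5]
width: -0.0001
```

```bash
python3 -c "
from h import *
snap('side','s2');im=cv2.imread('pics/s2.png')[180:380,180:400];cv2.imwrite('pics/s2c.png',cv2.resize(im,None,fx=3,fy=3,interpolation=2))
go((.532,.326,.075))"
```

```text
7.83 [0.5321 0.326  0.076 ] F [-0.8 -0.1  0.3] w -0.0002 q [ 0.48  0.52  1.59 -0.    1.03  1.79]
(0.532, 0.326, 0.075) -> cm [-0.01 -0.    0.1 ]
```

View pics/s2c.png

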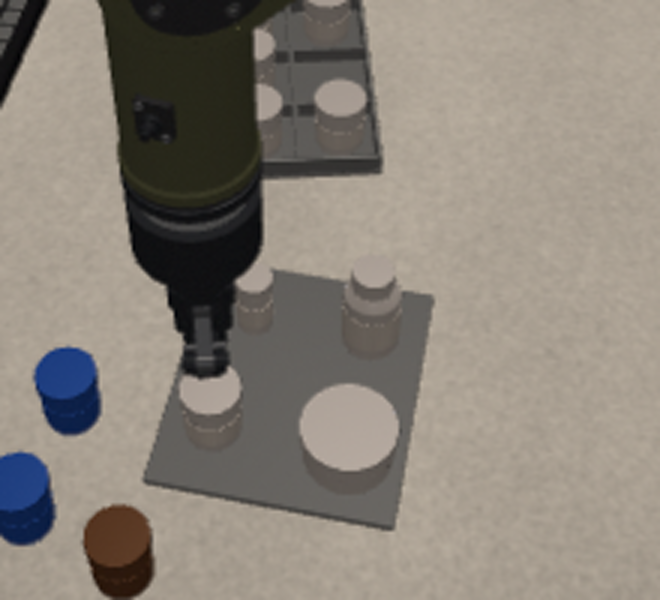

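The fingertips at (207,372) stand about 2 cm above the spare's lid at (210,388), and the other containers are clear. I'll dwell here.

Call:
{"op": "arm_command", "data": {"plan": [{"tx":0,"ty":0,"tz":0,"turn":0,"claw":0},{"tx":0,"ty":0,"tz":0,"turn":0,"claw":0},{"tx":0,"ty":0,"tz":0,"turn":0,"claw":0},{"tx":0,"ty":0,"tz":0,"turn":0,"claw":0},{"tx":0,"ty":0,"tz":0,"turn":0,"claw":0},{"tx":0,"ty":0,"tz":0,"turn":0,"claw":0},{"tx":0,"ty":0,"tz":0,"turn":0,"claw":0},{"tx":0,"ty":0,"tz":0,"turn":0,"claw":0},{"tx":0,"ty":0,"tz":0,"turn":0,"claw":0},{"tx":0,"ty":0,"tz":0,"turn":0,"claw":0},{"tx":0,"ty":0,"tz":0,"turn":0,"claw":0},{"tx":0,"ty":0,"tz":0,"turn":0,"claw":0}]}}

```text
time: 9.32
position: [0.5318, 0.3257, 0.0753]
orientation: [[0.966, 0.259, 0.0], [0.259, -0.966, 0.0], [0.0, -0.0, -1.0]]
contact_force: [-0.3, -1.1, -1.1]
width: -0.0001
```

Call:
{"op": "arm_command", "data": {"plan": [{"tx":0,"ty":0,"tz":0,"turn":0,"claw":0},{"tx":0,"ty":0,"tz":0,"turn":0,"claw":0},{"tx":0,"ty":0,"tz":0,"turn":0,"claw":0},{"tx":0,"ty":0,"tz":0,"turn":0,"claw":0},{"tx":0,"ty":0,"tz":0,"turn":0,"claw":0},{"tx":0,"ty":0,"tz":0,"turn":0,"claw":0},{"tx":0,"ty":0,"tz":0,"turn":0,"claw":0},{"tx":0,"ty":0,"tz":0,"turn":0,"claw":0},{"tx":0,"ty":0,"tz":0,"turn":0,"claw":0},{"tx":0,"ty":0,"tz":0,"turn":0,"claw":0},{"tx":0,"ty":0,"tz":0,"turn":0,"claw":0},{"tx":0,"ty":0,"tz":0,"turn":0,"claw":0}]}}

```text
time: 10.82
position: [0.5318, 0.3257, 0.0753]
orientation: [[0.966, 0.259, -0.0], [0.259, -0.966, 0.0], [-0.0, -0.0, -1.0]]
contact_force: [0.4, -0.5, 0.3]
width: 0.0
```

```bash
python3 -c "
from h import *
go((.532,.326,.2),(.55,0,.2),(.491,-.346,.2))"
```

```text
10.82 [0.5318 0.3257 0.0753] F [ 0.4 -0.5  0.3] w 0.0 q [0.48 0.52 1.59 0.   1.03 1.79]
(0.532, 0.326, 0.2) -> cm [  0.03  -0.02 -12.47]
(0.55, 0, 0.2) -> cm [ -6.67  31.93 -12.47]
(0.491, -0.346, 0.2) -> cm [-21.32  63.83 -12.47]
```

Call:
{"op": "arm_command", "data": {"plan": [{"tx":0,"ty":0,"tz":-6,"turn":0,"claw":0},{"tx":0,"ty":0,"tz":-12,"turn":0,"claw":0},{"tx":0,"ty":0,"tz":-13,"turn":0,"claw":0},{"tx":-21.3,"ty":63.8,"tz":-13,"turn":0,"claw":0},{"tx":-21.3,"ty":63.8,"tz":-13,"turn":0,"claw":0},{"tx":-21.3,"ty":63.8,"tz":-13,"turn":0,"claw":0},{"tx":-21.3,"ty":63.8,"tz":-13,"turn":0,"claw":0},{"tx":-21.3,"ty":63.8,"tz":-13,"turn":0,"claw":0},{"tx":-21.3,"ty":63.8,"tz":-13,"turn":0,"claw":0},{"tx":-21.3,"ty":63.8,"tz":-13,"turn":0,"claw":0},{"tx":-21.3,"ty":63.8,"tz":-13,"turn":0,"claw":0},{"tx":-21.3,"ty":63.8,"tz":-13,"turn":0,"claw":0}]}}

```text
time: 12.32
position: [0.4969, -0.2374, 0.2045]
orientation: [[0.966, 0.259, -0.001], [0.259, -0.966, 0.001], [-0.001, -0.001, -1.0]]
contact_force: [0.8, 0.0, 0.5]
width: 0.0
```

```bash
python3 -c "
from h import *
go((.491,-.346,.2),(.491,-.346,.08))"
```

```text
12.32 [ 0.4969 -0.2374  0.2045] F [0.8 0.  0.5] w 0.0 q [-0.52  0.3   1.6   0.    1.25  0.79]
(0.491, -0.346, 0.2) -> cm [-3.38 10.34  0.44]
(0.491, -0.346, 0.08) -> cm [-3.37 10.35 12.44]
```

Call:
{"op": "arm_command", "data": {"plan": [{"tx":-3.4,"ty":10.3,"tz":0.4,"turn":0,"claw":0},{"tx":-3.4,"ty":10.3,"tz":0.4,"turn":0,"claw":0},{"tx":-3.4,"ty":10.3,"tz":4,"turn":0,"claw":0},{"tx":-3.4,"ty":10.3,"tz":8,"turn":0,"claw":0},{"tx":-3.4,"ty":10.3,"tz":11,"turn":0,"claw":0},{"tx":-3.4,"ty":10.3,"tz":11,"turn":0,"claw":0},{"tx":-3.4,"ty":10.3,"tz":11,"turn":0,"claw":0},{"tx":-3.4,"ty":10.3,"tz":11,"turn":0,"claw":0}]}}

```text
time: 13.32
position: [0.4927, -0.3448, 0.0969]
orientation: [[0.966, 0.259, 0.002], [0.259, -0.966, -0.002], [0.002, 0.003, -1.0]]
contact_force: [0.8, -0.7, -0.2]
width: -0.0001
```

```bash
python3 -c "
from h import *
c=snap('top','t3');im=c['color'][180:280,360:500];a=cv2.resize(im,None,fx=4,fy=4,interpolation=2)
d=snap('side','s3');b=cv2.resize(d['color'][60:160,260:350],None,fx=4,fy=4,interpolation=2)
cv2.imwrite('pics/b3.png',cv2.resize(np.hstack([a,b]),None,fx=.85,fy=.85))
go((.491,-.346,.063))"
```

```text
13.43 [ 0.4925 -0.3446  0.0968] F [-0.1 -0.  -0. ] w 0.0005 q [-0.68  0.47  1.62 -0.    1.05  0.63]
(0.491, -0.346, 0.063) -> cm [-0.18  0.09  3.38]
```

View pics/b3.png

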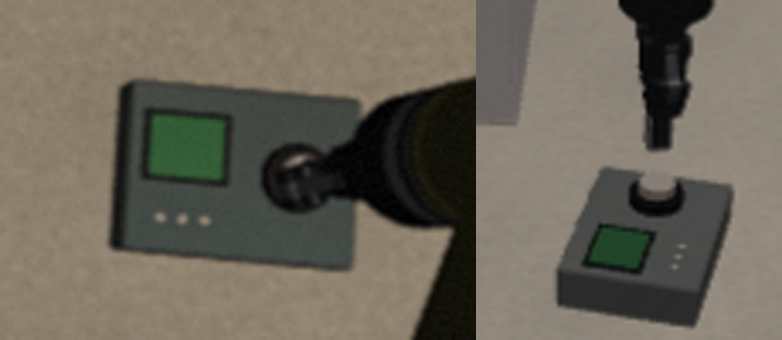

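The crop shows the fingertips over the white button in both views, top (300,185) and side (657,150→185). Now I'll press it gradually.

Call:
{"op": "arm_command", "data": {"plan": [{"tx":-0.2,"ty":0.1,"tz":2,"turn":0,"claw":0},{"tx":-0.2,"ty":0.1,"tz":3,"turn":0,"claw":0},{"tx":-0.2,"ty":0.1,"tz":3.4,"turn":0,"claw":0},{"tx":-0.2,"ty":0.1,"tz":3.6,"turn":0,"claw":0},{"tx":-0.2,"ty":0.1,"tz":3.8,"turn":0,"claw":0},{"tx":-0.2,"ty":0.1,"tz":3.8,"turn":0,"claw":0},{"tx":-0.2,"ty":0.1,"tz":3.8,"turn":0,"claw":0},{"tx":-0.2,"ty":0.1,"tz":3.8,"turn":0,"claw":0}]}}

```text
time: 14.42
position: [0.4899, -0.3454, 0.0575]
orientation: [[0.966, 0.259, -0.0], [0.259, -0.966, 0.0], [-0.0, -0.0, -1.0]]
contact_force: [-1.9, 2.0, 4.3]
width: -0.0
```

Call:
{"op": "arm_command", "data": {"plan": [{"tx":0,"ty":0,"tz":0.1,"turn":0,"claw":0},{"tx":0,"ty":0,"tz":0.2,"turn":0,"claw":0},{"tx":0,"ty":0,"tz":0.3,"turn":0,"claw":0},{"tx":0,"ty":0,"tz":0.3,"turn":0,"claw":0},{"tx":0,"ty":0,"tz":0.3,"turn":0,"claw":0}]}}

```text
time: 15.05
position: [0.4901, -0.3456, 0.0559]
orientation: [[0.966, 0.259, 0.001], [0.259, -0.966, -0.001], [0.001, 0.001, -1.0]]
contact_force: [-5.0, 3.5, 14.4]
width: 0.0
```

14.4 N against the 5 N spring, with the position stalled, means the button is on its stop. Now I'll release and move clear.

Call:
{"op": "arm_command", "data": {"plan": [{"tx":0,"ty":0,"tz":0,"turn":0,"claw":0},{"tx":0,"ty":0,"tz":-1,"turn":0,"claw":0},{"tx":0,"ty":0,"tz":-3,"turn":0,"claw":0},{"tx":0,"ty":0,"tz":-8,"turn":0,"claw":0},{"tx":0,"ty":0,"tz":-14,"turn":0,"claw":0},{"tx":0,"ty":0,"tz":-14,"turn":0,"claw":0},{"tx":-8,"ty":8,"tz":-14,"turn":0,"claw":0},{"tx":-8,"ty":8,"tz":-14,"turn":0,"claw":0},{"tx":-8,"ty":8,"tz":-14,"turn":0,"claw":0},{"tx":-8,"ty":8,"tz":-14,"turn":0,"claw":0},{"tx":-8,"ty":8,"tz":-14,"turn":0,"claw":0}]}}

```text
time: 16.42
position: [0.4339, -0.4424, 0.1937]
orientation: [[0.966, 0.26, -0.0], [0.26, -0.966, 0.001], [0.0, -0.001, -1.0]]
contact_force: [-0.2, 0.6, -0.1]
width: 0.0
```

```bash
sed -e "s/t0.pkl/t4.pkl/;s/s0.pkl/s4.pkl/" m.py > m4.py; python3 -c "
from h import *
snap('top','t4');snap('side','s4');go()"; python3 m4.py | grep -E '^(t|s) '
```

```text
16.52 [ 0.4341 -0.4424  0.1941] F [ 0.6 -0.7  0.3] w -0.0006 q [-0.86  0.4   1.46  0.    1.28  0.44]
t 418 [ 0.6975 -0.5403  0.0714] [0.104 0.08  0.007]
t 153 [0.733  0.5555 0.0719] [0.033 0.069 0.006]
t 265 [0.7239 0.5481 0.071 ] [0.05  0.101 0.008]
t 221 [0.6363 0.4067 0.0499] [0.037 0.041 0.007]
t 222 [0.6285 0.3257 0.0497] [0.037 0.04  0.007]
t 232 [ 0.5817 -0.0516  0.0536] [0.039 0.04  0.006]
t 234 [0.57   0.0039 0.0533] [0.039 0.038 0.007]
t 228 [0.5669 0.4304 0.0499] [0.039 0.04  0.007]
t 232 [0.5524 0.0666 0.0535] [0.04  0.04  0.006]
t 246 [0.5326 0.324  0.0554] [0.038 0.038 0.007]
t 235 [ 0.5201 -0.0708  0.0536] [0.038 0.038 0.007]
t 112 [0.5214 0.2363 0.0596] [0.026 0.025 0.006]
t 354 [ 0.4924 -0.3479  0.0635] [0.03  0.031 0.008]
t 234 [0.4898 0.0511 0.053 ] [0.038 0.038 0.006]
t 116 [0.4386 0.2302 0.0667] [0.037 0.025 0.012]
s 313 [ 0.6973 -0.5395  0.0717] [0.105 0.079 0.007]
s 161 [ 0.4904 -0.3473  0.0632] [0.029 0.034 0.007]
s 175 [ 0.5183 -0.0683  0.0531] [0.039 0.045 0.006]
s 177 [ 0.5815 -0.0487  0.053 ] [0.04  0.042 0.005]
s 189 [0.5689 0.0058 0.0534] [0.04  0.043 0.006]
s 209 [0.4885 0.0539 0.0533] [0.038 0.04  0.006]
s 205 [0.5523 0.0694 0.0541] [0.04  0.039 0.007]
s 153 [0.5207 0.2385 0.0593] [0.025 0.026 0.006]
s 237 [0.4388 0.245  0.0701] [0.028 0.016 0.01 ]
s 304 [0.6294 0.328  0.05  ] [0.04  0.04  0.007]
s 355 [0.5317 0.3266 0.0556] [0.04  0.04  0.006]
s 366 [0.6364 0.4085 0.0496] [0.04  0.041 0.006]
s 400 [0.5658 0.4321 0.0498] [0.041 0.04  0.006]
s 83 [0.7247 0.5054 0.0719] [0.026 0.002 0.006]
s 302 [0.7001 0.5372 0.0714] [0.003 0.071 0.007]
s 131 [0.7233 0.5419 0.0722] [0.015 0.033 0.005]
```

View pics/t4.png

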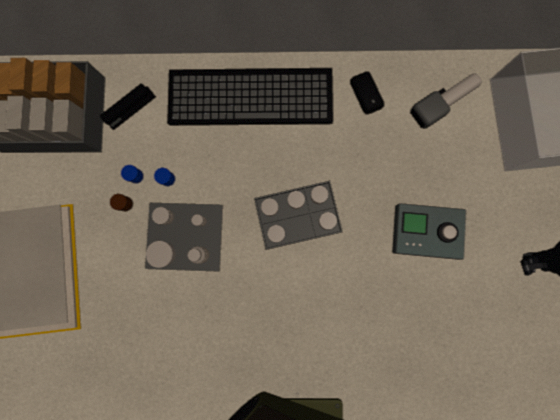

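The arm is clear at (540,262), every container is where it was, and the button at (449,232) is back up at 63 mm. Handing in.

```bash
python3 -c "
from workcell import arm
print(arm.sign_off())"
```

```text
the job is handed in; nothing more can be done
None
```

The job is done and handed in at about 16.5 s of the 51 s allowed.

- **Empty pocket:** I held the closed fingertips still over it for about 3 s, at z 70 mm, 18 mm above the neighbouring pots.
- **Spare pot:** I did the same over the spare for about 3 s, 21 mm above its lid.
- **Button:** I pressed it until it stopped, with 14.4 N measured at z 56 mm against the 5 N needed. Then I released it and moved clear.

In the last images the button is back up at 63 mm, and the pots, spare, vial and look-alikes are where they were, within about 2 mm of measurement noise. I checked the jar only by eye in the final picture, and it looks unmoved. The final force reading was about zero.

The only disagreement was between the two cameras, by about 2 to 3 mm in y, so I used values in between. The exception was the pocket, which I placed from the tray corners and checked against the midpoint of its neighbouring pots. No check failed.

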